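# Pull-test the hose anchor with a spring balance

## Robot

A 7-joint arm with a two-finger parallel gripper is mounted at the origin on the work surface. World frame = base frame: x ahead of the robot, y to its left, z up, the work surface at z = 0. Lengths are in m, angles in rad, forces in N, time in s.
With the tool pointing down it reaches from about 0.35 to 0.9 m from the base axis. Payload 8.1 kg.
Tool frame: the origin (TCP) lies on the centre line of the jaws, within the pads' length; the fingertips stand 19 mm ahead of it and the grasp point (between the pads) is the TCP (arm.tip_reach is the distance from the TCP to the fingertips, in m); z points along the fingers, y is the line along which they close (so a half turn about z gives the same grasp; the last joint's range is limited). The gripper opens to 92 mm and grips with 3 to 60 N. Pads are 19 mm wide; open, the fingers measure 130 mm over their backs; the gripper's body (75 mm by 190 mm) begins 47 mm behind the grasp point.
Start: joints at [-1.266, 0.434, 0.025, 1.573, -0.012, 1.134, -0.075], TCP at [0.248, 0.574, 0.246] pointing down, gripper open.
Joint ranges: [-2.62, 2.62], [-0.44, 2.09], [-1.27, 1.32], [0.08, 2.57], [-1.32, 4.46], [0.12, 2], [-2.74, 2.74]. Speed limits (rad/s): [2.22, 2.22, 3.01, 3.01, 3.14, 3.14, 3.14].

## Interface

Orientations are given as a rotation vector (axis times angle).
In Python, from cell import arm gives the robot as it stands.
- The arm moves only by the tool arm_command, never from a script. Its argument "targets" is a list that holds one entry, the list of rows, each a list of 6 numbers: the shift along the tool's x, y, z in m, then the turn, a rotation vector about the tool's x, y, z in rad. A call has 1 to 10 rows; each row shifts and turns the commanded pose from where the row before left it, along the tool's axes as they then stand; what a row does not reach is not made up. A row lasts 1/8 s, in which the tool goes at most 62.5 mm and 10.7 degrees, less where a joint would pass 70% of its speed; a pose out of reach is approached as far as the arm can. A call with a gripper value outside its range is refused whole. "jaw" is the finger opening in m, from 0 to 0.0918, set as the call begins (left out, the last holds). The fingers move at their own pace and stop on an object; "newtons" is the grip in N (left out, the last holds). Time passes only in rows, so rows that do not move let the fingers close. It gives the time, the measured TCP pose, the force, the opening and the grip force at its end, in the units of the state.
- arm.observe(): the state, without advancing time (a new reading comes with each control period).
- arm.get_image(name): name is "side" or "top"; returns a dict with "pixels" (400x640x3 uint8, red, green, blue), "z_map" (400x640 float32, m along the optical axis (not along the pixel's ray), 0 where there is no reading), "fx", "fy", "cx", "cy" (pixels), "xyz" and "rotation" of the camera in the world. Camera axes: x right, y down, z forward; pixel columns grow to the right and rows downward; lengths in m; the calibration is good to about 2 mm. A picture is of the moment at which its call begins.
- arm.sign_off(): hands the job in; it is judged then, once.
The state is a dict: "clock": time; "joints": joint angles; "dq": joint speeds; "joint_efforts": joint torques, N m; "position": TCP position; "ee_rot": TCP orientation; "force": force on the tool from outside, world axes, zero at the start; "ft_torque": the same for the moment, N m; "width": opening from 0.0 (shut) to 1.0 (fully open); "gripper_force": force on a finger pad.
Only numpy, scipy, OpenCV 4.12 (cv2) and the standard library are available. Lean on these libraries where they do the work, as an engineer would, in place of code of your own. Each camera call takes 0.05 s, during which the arm holds its last target. There are 200 camera calls.

## Task

The steel hose-anchor post has just been screwed back onto the bench and needs a pull test. Take the tubular spring balance out of the accessories tray, lower its big pull loop over the post and draw the balance back, level and clear of the bench, until the broad black mark on its rod stands at the mouth of the tube; finish while still holding it there, so that the post stays under load. Leave the other things on the bench and in the tray where they are.

Things in the scene. Friction and masses are not known exactly. Their poses are not given: they have to be found in the camera images.
- balance_tube (a point): Spring balance, loose in the tray: bare aluminium tube, diameter 24 mm, 120 long, with a square grey cap 32 x 32 x 14 mm at each end (outer faces 62 mm from the middle; 92 mm of bare tube between). This point: on the tube's axis, half-way along, 16 mm above what it lies on. Local x runs along the tube towards the pull loop, z up as it lies. A small hanging eye reaches back to 87 mm.
- balance_loop (a point): Centre of the round steel pull loop at the outer end of the balance's rod: inside diameter 36 mm, wire 5 mm thick, lying flat in the tube's local xy plane. With the rod in, it is 92.5 mm ahead of balance_tube along its x axis; with the rod drawn out, 92.5 mm + the joint value.
- plunger (a joint): How far the 10 mm steel rod is drawn out of the tube, in m: 0 fully in (as it starts), 0.055 at its stop. An inner spring pulls it in with 250 N/m (1 N per 4 mm). Fine rings on the rod stand every 4 mm; the broad black mark, 6 mm wide, is the 10 N mark: its middle is at the tube's mouth (outer face of the front cap) at 0.040. While the rod is in, the tube hides the marks.
- balance: The spring balance as a whole (tube, rod and loop), about 0.18 kg; its origin is the point balance_tube. No part of it bends.
- post_top (a point): Centre of the top of the hose anchor's upright steel post, 64 mm above the bench. The post is 12 mm in diameter; its round cap, 16 mm in diameter, takes the upper 6 mm. A collar 20 mm in diameter stands at its foot up to 12 mm above the bench.
- anchor: The hose anchor, fixed to the bench: square steel foot plate 80 x 80 x 8 mm with four screw heads (3 mm high) near the corners and the post in its middle. Origin at the centre of the plate's underside, z up.
- tray: White open plastic accessories tray, fixed: 300 (its x) x 270 (its y) x 45 mm high, walls and floor 5 mm thick. Origin at the centre of its underside. Balance, torch and wrench lie in it side by side, about along its x axis, in any order, their middles about 78 mm apart; the loop of the balance points roughly to the tray's +x.
- torch_mid (a point): Black pocket torch in the tray, no loop: tube 24 mm in diameter with a square cap and a square head 32 mm wide, 146 mm long; a bystander. Point on its axis, near the middle; x points to its head.
- wrench: Flat steel wrench, one end open, the other a ring, lying in the tray, 170 mm long, along its x axis; a bystander. Origin near the middle of its underside.
- fitting0: Brass hose-tail fitting standing in the tray, at its -x end: hexagonal foot 21 mm wide, 12 mm high, stem up to 32 mm; a bystander. Origin at the centre of its underside.
- fitting1: Another such brass fitting; a bystander.
- beaker: Glass beaker on the bench, 66 mm in diameter, 90 mm high; a bystander. Origin at the centre of its underside.
- bottle: Amber reagent bottle on the bench, 68 mm in diameter, 150 mm high; a bystander. Origin at the centre of its underside.
- jar: Small white sample jar on the bench beyond the anchor, 44 mm in diameter, 55 mm high; a bystander. Origin at the centre of its underside.
Mind the look-alikes: they are no part of the job. There is more than one size of the balance; the job needs the larger.

How it is judged:
By the outcome, as a careful person would: the job done as asked, in the order asked, and still so for the second after the job is handed in, while the arm keeps its last pose, push and grip.
It also fails if it takes over 40 s, if anything falls off the work surface, if the arm or the gripper's body presses on something with over 40 N, if the wrist force passes 120 N, or if a joint passes its speed limit or range.

## Working session

There is one attempt and no reset: what is moved stays moved. The work goes in short steps, Python scripts to look and compute and a tool call to move; the robot and the scene stay as the last step left them, time stands still between calls to the robot, and variables do not carry over. Pictures are saved under pics/ and viewed, at most 10 in all, crops included, and the job is handed in when it is done.

Besides the shell and the picture viewer there is one more tool, called after "Request:" as name([rows], argument=value, ...), one row to a line, values as JSON. arm_command: Moves the arm, as the interface text tells. Its arguments: {"type":"object","properties":{"targets":{"type":"array","items":{"type":"array","items":{"type":"array","items":{"type":"number"}}}},"jaw":{"type":"number"},"newtons":{"type":"number"}},"required":["targets"]}

```bash
mkdir -p pics; cat > h.py <<'E'
import numpy as np, cv2
from cell import arm
def grab(n):
    im=arm.get_image(n); im['bgr']=cv2.cvtColor(im['pixels'],cv2.COLOR_RGB2BGR); return im
def pts(im,u,v,z=None):
    """pixel -> world using depth map, or onto plane z"""
    u=np.asarray(u,float);v=np.asarray(v,float)
    d=np.stack([(u-im['cx'])/im['fx'],(v-im['cy'])/im['fy'],np.ones_like(u)],-1)@np.array(im['rotation']).T
    o=np.array(im['xyz'])
    if z is None: s=im['z_map'][v.astype(int),u.astype(int)]
    else: s=(z-o[2])/d[...,2]
    return o+d*s[...,None]
E
python3 - <<'E'
from h import *
s=arm.observe();print({k:np.round(v,3) for k,v in s.items()})
for n in('top','side'):
    im=grab(n);cv2.imwrite(f'pics/{n}0.png',im['bgr']);print(n,im['fx'],im['cx'],im['cy'],im['xyz'],np.round(im['rotation'],3).tolist())
E
```

```text
{'clock': np.float64(0.0), 'joints': array([-1.266,  0.435,  0.025,  1.574, -0.012,  1.134, -0.075]), 'dq': array([-0.001, -0.001,  0.001, -0.002, -0.001, -0.001,  0.   ]), 'joint_efforts': array([ 0.0000e+00, -6.6785e+01,  9.8500e-01, -3.1445e+01, -6.0000e-02,
        4.3000e-02,  0.0000e+00]), 'position': array([0.248, 0.573, 0.245]), 'ee_rot': array([-6.360e-01, -3.076e+00,  2.000e-03]), 'force': array([-1.157,  0.621, -0.213]), 'ft_torque': array([-0.095, -0.061, -0.019]), 'gripper_force': np.float64(0.0), 'width': np.float64(1.003)}
top 397.2107468527437 325.0526781019163 195.31822414539872 [ 0.37042998 -0.04203563  1.09643109] [-2.176, 2.168, -0.119]
side 428.778448845086 321.157749967801 195.81166921547535 [ 0.18432015 -0.99786892  1.09083278] [-2.341, 0.354, -0.144]
```

```bash
sed -i "s/np.array(im\['rotation'\]).T/cv2.Rodrigues(np.array(im['rotation'],float))[0].T/" h.py; grep -c Rodrigues h.py
```

```text
1
```

View pics/top0.png

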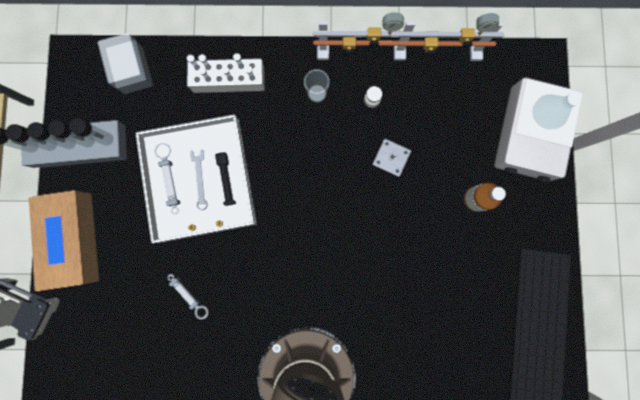

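View pics/side0.png

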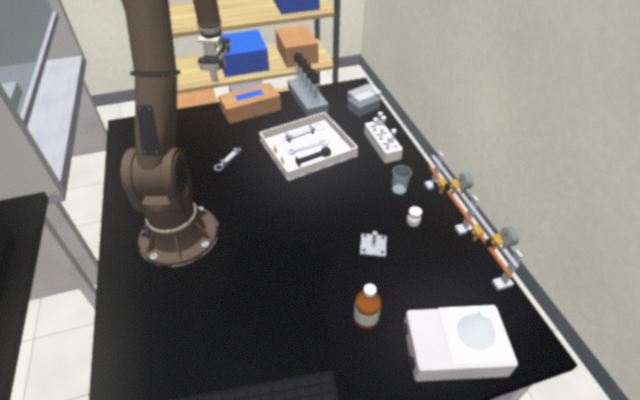

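```bash
python3 - <<'E'
from h import *
im=grab('top'); b=im['bgr']
c=cv2.resize(b[105:330,125:265],None,fx=2.6,fy=2.6,interpolation=cv2.INTER_CUBIC)
d=cv2.resize(b[130:185,365:420],None,fx=7,fy=7,interpolation=cv2.INTER_CUBIC)
H=max(c.shape[0],d.shape[0]);o=np.zeros((H,c.shape[1]+d.shape[1],3),np.uint8);o[:c.shape[0],:c.shape[1]]=c;o[:d.shape[0],c.shape[1]:]=d
print(o.shape);cv2.imwrite('pics/crop1.png',o)
np.savez('top0.npz',**{k:im[k] for k in im})
E
```

```text
(585, 749, 3)
```

View pics/crop1.png

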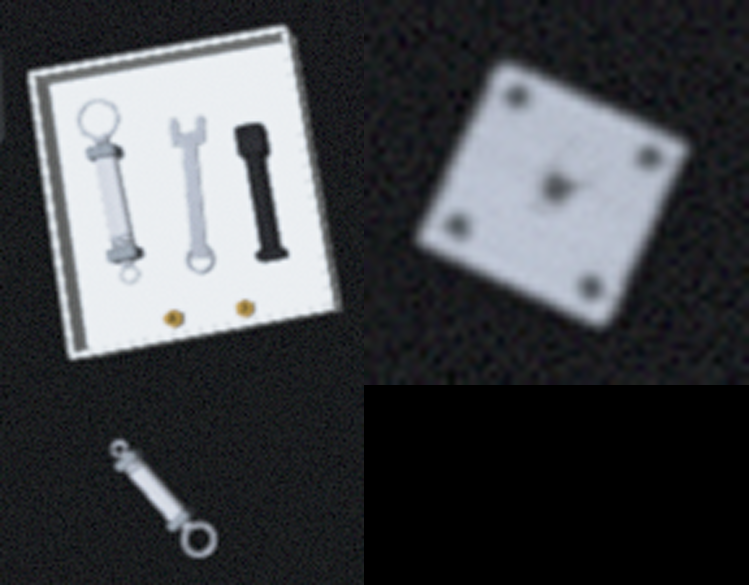

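Candidates: bare balance in tray at (169,183) with loop at (163,151); a second, smaller one on the bench at (187,293); wrench (200,180) and black torch (226,178). The tray one is larger, with a grey-capped aluminium tube and its loop towards tray +x, so it is the one meant; the crop confirms this. Now I'll measure it.

```bash
python3 - <<'E'
from h import *
im=dict(np.load('top0.npz'));im={k:(v if v.ndim else float(v)) for k,v in im.items()}
b=im['bgr'];g=cv2.cvtColor(b,cv2.COLOR_BGR2GRAY)
S=6
x0,y0,x1,y1=152,138,186,220
r=cv2.resize(g[y0:y1,x0:x1],None,fx=S,fy=S,interpolation=cv2.INTER_CUBIC)
px=lambda p:(np.asarray(p,float)+.5)/S-.5+[x0,y0]
floor=np.median(r);print('floor',floor)
for th in(floor-18,floor-45):
    m=(r<th).astype(np.uint8)
    n,l,st,ce=cv2.connectedComponentsWithStats(m)
    for i in range(1,n):
        if st[i,4]>60:
            p=px(ce[i]);print(round(th),p.round(1),st[i],pts(im,*p,z=.021).round(4))
    for c in cv2.findContours(m,cv2.RETR_CCOMP,cv2.CHAIN_APPROX_NONE)[0]:
        if 600<cv2.contourArea(c):
            (cc,rr)=cv2.minEnclosingCircle(c);print('  contour',px(cc).round(1),rr/S,cv2.contourArea(c)/S/S,pts(im,*px(cc),z=.021).round(4))
# depth
Z=pts(im,*np.meshgrid(np.arange(640),np.arange(400)))
sub=Z[y0:y1,x0:x1]
mm=(sub[...,2]>.0225)&(sub[...,2]<.045)
P=sub[mm];print(len(P))
print('row profile: row, n, mean xy, max z')
for v in range(145,214,3):
    q=Z[v,156:184];k=(q[:,2]>.022)&(q[:,2]<.05)
    if k.any():print(v,k.sum(),(np.where(k)[0].mean()+156).round(1),q[k].mean(0).round(4),q[k,2].max().round(3))
# anchor
sub=Z[130:185,365:420];h=sub[...,2];k=h>.045;v,u=np.where(k);print('post depth',k.sum(),sub[k].mean(0) if k.any() else'')
m=((g[130:185,365:420]>100)).astype(np.uint8);m=cv2.morphologyEx(m,cv2.MORPH_CLOSE,np.ones((7,7)))
c=max(cv2.findContours(m,0,1)[0],key=cv2.contourArea);q=cv2.minAreaRect(c);cc=np.array(q[0])+[365,130];print('plate',q,cc,pts(im,*cc,z=.008).round(4))
for z in(.064,):print('post px', pts(im,365+555/7-52-.5,130+187/7-.5,z=z).round(4))
# neighbours: jar, beaker
for n,(u,v),z in(('jar',(374,95),.055),('bottle',(498,194),.15),('beaker',(317,80),.09)):print(n,pts(im,u,v,z=z).round(3))
E
```

```text
floor 237.0
219 [168.5 179.4] [   15    30   161   429 21075] [0.523  0.3778 0.021 ]
219 [153.1 208.9] [   0  317   27  175 2703] [0.4423 0.416  0.021 ]
  contour [153.8 204.9] 14.661000569661459 69.84722222222221 [0.4531 0.4147 0.021 ]
  contour [167.9 178.3] 36.331153869628906 702.0138888888888 [0.5259 0.3796 0.021 ]
  contour [162.5 150.5] 6.638663609822591 123.69444444444444 [0.603  0.3979 0.021 ]
192 [169.9 183.4] [   37   104   136   316 10337] [0.5122 0.3735 0.021 ]
192 [152.9 210.2] [   0  345   25  147 2147] [0.4387 0.4162 0.021 ]
  contour [153.6 207.2] 12.329971313476562 55.19444444444445 [0.4468 0.4148 0.021 ]
  contour [170.8 181.2] 26.41155751546224 276.4583333333333 [0.5182 0.3713 0.021 ]
559
row profile: row, n, mean xy, max z
145 5 161.8 [0.6178 0.3992 0.0238] 0.026
148 2 162.5 [0.609  0.3963 0.0255] 0.027
151 1 156.0 [0.6007 0.4139 0.0248] 0.025
154 4 166.0 [0.5926 0.3864 0.0243] 0.026
157 9 162.7 [0.5842 0.395  0.0248] 0.031
160 8 165.5 [0.5748 0.3847 0.0304] 0.036
163 14 164.5 [0.5657 0.3852 0.0347] 0.04
166 11 164.0 [0.5577 0.3866 0.0337] 0.039
169 9 166.0 [0.55 
[... 239 characters left out ...]
.0 [0.501  0.3692 0.0305] 0.034
190 10 170.5 [0.4929 0.3678 0.0298] 0.035
193 9 171.0 [0.4846 0.3655 0.0314] 0.035
196 9 172.0 [0.4766 0.3628 0.0305] 0.033
199 10 172.5 [0.4684 0.3606 0.0318] 0.035
202 14 172.5 [0.46   0.359  0.0352] 0.039
205 10 171.5 [0.4523 0.363  0.0307] 0.036
208 3 174.3 [0.4448 0.3575 0.0241] 0.027
211 3 173.7 [0.4366 0.3589 0.0245] 0.025
post depth 38 [ 0.5430347  -0.19401516  0.28053834]
plate ((26.448627471923828, 27.113014221191406), (29.711048126220703, 29.13172721862793), 24.443954467773438) [391.44862747 157.11301422] [ 0.59   -0.2337  0.008 ]
post px [ 0.5812 -0.2248  0.064 ]
jar [ 0.751 -0.18   0.055]
bottle [ 0.473 -0.464  0.15 ]
beaker [ 0.778 -0.026  0.09 ]
```

Balance middle ≈ (0.5135, 0.373), yaw ≈ 15°; post ≈ (0.590, -0.2335). I turn the tool so that its x lies along the balance.

Request:
arm_command([
  [[0, 0, 0, 0, 0, 0.1765], [0, 0, 0, 0, 0, 0.1765], [0, 0, 0, 0, 0, 0.1765], [0, 0, 0, 0, 0, 0.1765], [0, 0, 0, 0, 0, 0.1765], [0, 0, 0, 0, 0, 0.1765], [0, 0, 0, 0, 0, 0.1765], [0, 0, 0, 0, 0, 0.1765], [0, 0, 0, 0, 0, 0.1765], [0, 0, 0, 0, 0, 0.1765]],
], jaw=0.052, newtons=50)

```text
clock: 1.4
position: [0.2477, 0.5736, 0.2454]
ee_rot: [2.784, 1.455, -0.001]
force: [-0.2, 0.2, 0.7]
width: 0.568
gripper_force: 0.0
```

Request:
arm_command([
  [[0, 0, 0, 0, 0, 0.1765], [0, 0, 0, 0, 0, 0.1765], [0, 0, 0, 0, 0, 0.1765], [0, 0, 0, 0, 0, 0.1765], [0, 0, 0, 0, 0, 0]],
])

```text
clock: 2.02
position: [0.2476, 0.5737, 0.2454]
ee_rot: [3.113, 0.413, 0.0]
force: [0.1, -0.2, 0.6]
width: 0.564
gripper_force: 0.0
```

```bash
cat >> h.py <<'E'
def rel(p,yaw=None):
    """shift in tool axes to reach world p; yaw left"""
    s=arm.observe();R=cv2.Rodrigues(np.array(s['ee_rot'],float))[0]
    print('pos',np.round(s['position'],4),'xaxis yaw',np.degrees(np.arctan2(R[1,0],R[0,0])).round(2),'z',R[:,2].round(3),'t',round(s['clock'],2),'F',np.round(s['force'],1),'w',round(s['width']*91.8,1),'g',round(s['gripper_force'],1))
    print('rel',(R.T@(np.array(p)-s['position'])).round(4))
E
python3 - <<'E'
from h import *
rel([.5135,.373,.13])
im=grab('side');b=im['bgr'];g=cv2.cvtColor(b,cv2.COLOR_BGR2GRAY)
cv2.imwrite('pics/side1.png',cv2.resize(b[215:270,340:410],None,fx=8,fy=8,interpolation=cv2.INTER_CUBIC))
R=cv2.Rodrigues(np.array(im['rotation'],float))[0]
for z in(0.008,.064):
    q=R.T@(np.array([.590,-.2335,z])-im['xyz']);print(z,im['fx']*q[0]/q[2]+im['cx'],im['fy']*q[1]/q[2]+im['cy'])
E
```

```text
pos [0.2476 0.5737 0.2454] xaxis yaw 15.13 z [ 0.    -0.001 -1.   ] t 2.02 F [ 0.1 -0.2  0.6] w 51.8 g 0.0
rel [0.2043 0.263  0.1156]
0.008 372.36665221396305 244.65225352588794
0.064 373.87887198949113 233.4118010788834
```

View pics/side1.png

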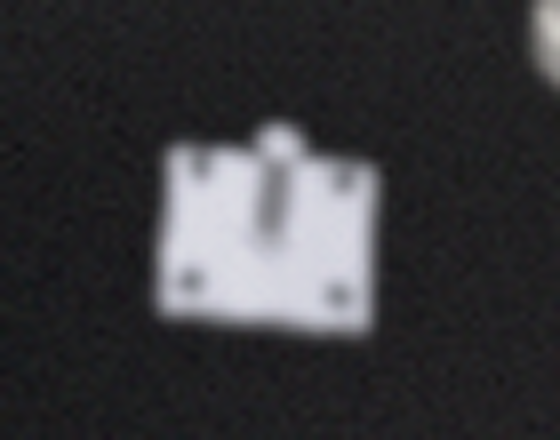

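The crop shows the post cap at side-view pixel (374.5, 232), within about 1.5 px of the prediction. Next I move above the balance.

Request:
arm_command([
  [[0.0255, 0.0329, 0.0145, 0, 0, 0], [0.0255, 0.0329, 0.0145, 0, 0, 0], [0.0255, 0.0329, 0.0145, 0, 0, 0], [0.0255, 0.0329, 0.0145, 0, 0, 0], [0.0255, 0.0329, 0.0145, 0, 0, 0], [0.0255, 0.0329, 0.0145, 0, 0, 0], [0.0255, 0.0329, 0.0145, 0, 0, 0], [0.0255, 0.0329, 0.0145, 0, 0, 0], [0, 0, 0, 0, 0, 0], [0, 0, 0, 0, 0, 0]],
])

```text
clock: 3.32
position: [0.5129, 0.3729, 0.1296]
ee_rot: [-3.114, -0.415, 0.001]
force: [-0.7, 0.7, 0.1]
width: 0.564
gripper_force: 0.0
```

```bash
python3 - <<'E'
from h import *
rel([.5135,.373,.028])
E
```

```text
pos [0.5129 0.3729 0.1296] xaxis yaw 15.19 z [-0.001  0.    -1.   ] t 3.33 F [-0.7  0.7  0.1] w 51.8 g 0.0
rel [7.000e-04 1.000e-04 1.016e-01]
```

Request:
arm_command([
  [[0, 0, 0.025, 0, 0, 0], [0, 0, 0.025, 0, 0, 0], [0, 0, 0.025, 0, 0, 0], [0, 0, 0.016, 0, 0, 0], [0, 0, 0.01, 0, 0, 0], [0, 0, 0, 0, 0, 0], [0, 0, 0, 0, 0, 0]],
])

```text
clock: 4.2
position: [0.5137, 0.3729, 0.0295]
ee_rot: [-3.114, -0.412, -0.002]
force: [-0.5, 0.4, 0.2]
width: 0.564
gripper_force: 0.0
```

Request:
arm_command([
  [[0, 0, 0, 0, 0, 0], [0, 0, 0, 0, 0, 0], [0, 0, 0, 0, 0, 0], [0, 0, 0, 0, 0, 0], [0, 0, 0, 0, 0, 0], [0, 0, 0, 0, 0, 0]],
], jaw=0.0, newtons=50)

```text
clock: 4.95
position: [0.5133, 0.373, 0.029]
ee_rot: [-3.114, -0.412, -0.0]
force: [-1.6, 2.5, 3.6]
width: 0.247
gripper_force: 50.0
```

Request:
arm_command([
  [[0, 0, -0.01, 0, 0, 0], [0, 0, -0.02, 0, 0, 0], [0, 0, -0.03, 0, 0, 0], [0, 0, -0.03, 0, 0, 0], [0, 0, -0.03, 0, 0, 0], [0, 0, -0.02, 0, 0, 0], [0, 0, 0, 0, 0, 0], [0, 0, 0, 0, 0, 0]],
])

```text
clock: 5.95
position: [0.5128, 0.3723, 0.1684]
ee_rot: [3.114, 0.411, -0.001]
force: [-1.0, 0.1, -2.6]
width: 0.248
gripper_force: 50.0
```

```bash
python3 - <<'E'
from h import *
# target TCP at yaw 0: 0.0925 behind post, axis 6-7mm below tcp
rel([.590-.0925,-.2335,.14])
for n in('top','side'):
    im=grab(n);cv2.imwrite(f'pics/{n}2.png',im['bgr'])
a=cv2.imread('pics/top2.png')[100:250,120:300];b=cv2.imread('pics/side2.png')[60:210,230:410]
cv2.imwrite('pics/lift.png',cv2.resize(np.hstack([a,b]),None,fx=2.2,fy=2.2,interpolation=cv2.INTER_CUBIC))
E
```

```text
pos [0.5128 0.3723 0.1684] xaxis yaw 15.05 z [-0.001 -0.    -1.   ] t 5.95 F [-1.   0.1 -2.6] w 22.7 g 50.0
rel [-0.172   0.581   0.0286]
```

View pics/lift.png

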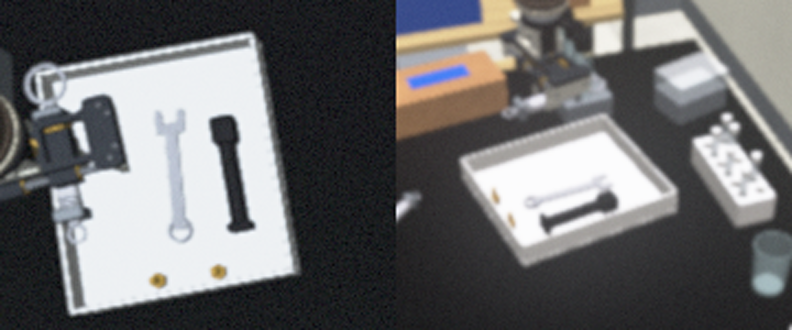

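The crops show the balance held level, with its loop at top-view pixel (140,138); wrench, torch and fittings are undisturbed. Next: carry it to the post.

Request:
arm_command([
  [[-0.007, 0.0242, 0, 0, 0, 0], [-0.0143, 0.0484, 0, 0, 0, 0], [-0.0143, 0.0484, 0, 0, 0, 0], [-0.0143, 0.0484, 0, 0, 0, 0], [-0.0143, 0.0484, 0, 0, 0, 0], [-0.0143, 0.0484, 0, 0, 0, 0], [-0.0143, 0.0484, 0, 0, 0, 0], [-0.0143, 0.0484, 0, 0, 0, 0], [-0.0143, 0.0484, 0, 0, 0, 0], [-0.0143, 0.0484, 0, 0, 0, 0]],
])

```text
clock: 7.3
position: [0.501, -0.1082, 0.1682]
ee_rot: [-3.114, -0.412, 0.002]
force: [0.3, 0.6, -1.5]
width: 0.248
gripper_force: 50.0
```

Request:
arm_command([
  [[-0.0143, 0.0484, 0, 0, 0, 0], [-0.0143, 0.0484, 0, 0, 0, 0], [-0.007, 0.0242, 0, 0, 0, 0], [0, 0, 0.013, 0, 0, 0.0876], [0, 0, 0.013, 0, 0, 0.0876], [0, 0, 0.013, 0, 0, 0.0875], [0, 0, 0, 0, 0, 0], [0, 0, 0, 0, 0, 0]],
])

```text
clock: 8.3
position: [0.4986, -0.2329, 0.1298]
ee_rot: [3.141, 0.003, -0.001]
force: [-0.5, 0.3, -2.2]
width: 0.252
gripper_force: 50.0
```

```bash
python3 - <<'E'
from h import *
rel([.4975,-.2335,.13])
t=grab('top');s=grab('side')
for n,im in(('top',t),('side',s)):
    R=cv2.Rodrigues(np.array(im['rotation'],float))[0];p=arm.observe()['position']
    for w in([p[0]+.0925,p[1],p[2]-.008],[.59,-.2335,.064]):
        q=R.T@(np.array(w)-im['xyz']);print(n,(im['fx']*q[0]/q[2]+im['cx']).round(1),(im['fy']*q[1]/q[2]+im['cy']).round(1))
a=t['bgr'][125:205,350:430];b=s['bgr'][195:275,325:405]
cv2.imwrite('pics/over.png',cv2.resize(np.hstack([a,b]),None,fx=5,fy=5,interpolation=cv2.INTER_CUBIC))
E
```

```text
pos [ 0.4986 -0.2329  0.1298] xaxis yaw 0.11 z [-0. -0. -1.] t 8.3 F [-0.5  0.3 -2.2] w 23.1 g 50.0
rel [-0.0011  0.0006 -0.0002]
top 399.1 147.5
top 395.0 152.9
side 375.9 220.8
side 373.9 233.4
```

View pics/over.png

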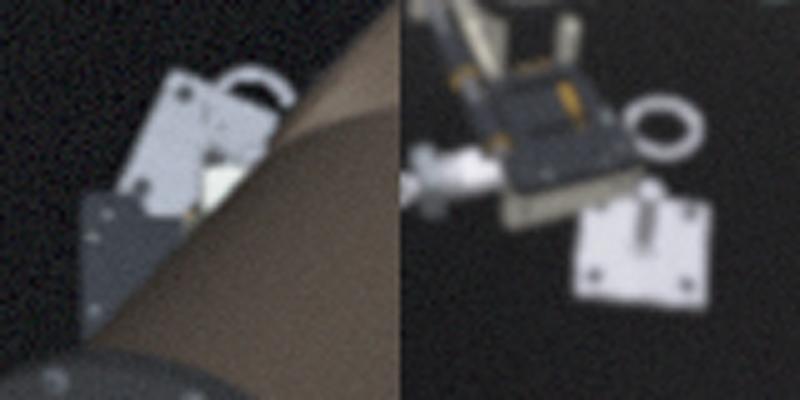

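The crops show the loop at top-view (400.5,146) and side-view (377.3,220), about 3 mm further out than predicted; the post cap is at side-view (374.5,232.5). I shift back 3.5 mm and lower.

Request:
arm_command([
  [[-0.0035, -0.0015, 0, 0, 0, 0], [0, 0, 0.015, 0, 0, 0], [0, 0, 0.015, 0, 0, 0], [0, 0, 0.015, 0, 0, 0], [0, 0, 0.01, 0, 0, 0], [0, 0, 0, 0, 0, 0]],
])

```text
clock: 9.15
position: [0.4946, -0.2312, 0.0737]
ee_rot: [-3.141, 0.0, 0.003]
force: [-0.3, -0.1, -1.7]
width: 0.251
gripper_force: 50.0
```

Request:
arm_command([
  [[0, 0, 0.01, 0, 0, 0], [0, 0, 0.01, 0, 0, 0], [0, 0, 0.007, 0, 0, 0], [0, 0, 0, 0, 0, 0], [0, 0, 0, 0, 0, 0]],
])

```text
clock: 9.78
position: [0.4953, -0.2314, 0.0479]
ee_rot: [3.141, -0.0, 0.0]
force: [-0.6, -0.6, -1.9]
width: 0.246
gripper_force: 50.0
```

```bash
python3 - <<'E'
from h import *
rel([.45,-.2335,.048])
s=grab('side');t=grab('top')
np.save('side_in.npy',s['bgr'])
a=t['bgr'][125:205,350:430];b=s['bgr'][195:275,325:405]
cv2.imwrite('pics/down.png',cv2.resize(np.hstack([a,b]),None,fx=5,fy=5,interpolation=cv2.INTER_CUBIC))
E
```

```text
pos [ 0.4953 -0.2314  0.0479] xaxis yaw -0.0 z [ 0. -0. -1.] t 9.78 F [-0.6 -0.6 -1.9] w 22.6 g 50.0
rel [-0.0453  0.0021 -0.0002]
```

View pics/down.png

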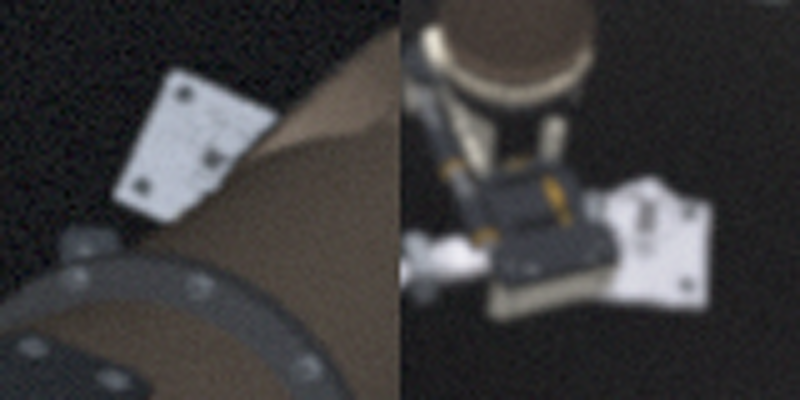

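The loop is down around the post with no contact force. I draw back in steps and watch Fx.

Request:
arm_command([
  [[-0.004, 0, 0, 0, 0, 0], [-0.005, 0, 0, 0, 0, 0], [-0.005, 0, 0, 0, 0, 0], [-0.005, 0, 0, 0, 0, 0], [-0.005, 0, 0, 0, 0, 0], [-0.005, 0, 0, 0, 0, 0], [-0.003, 0, 0, 0, 0, 0], [0, 0, 0, 0, 0, 0], [0, 0, 0, 0, 0, 0]],
])

```text
clock: 11.0
position: [0.4638, -0.2314, 0.0479]
ee_rot: [3.141, 0.0, 0.002]
force: [4.8, 0.7, -2.4]
width: 0.25
gripper_force: 50.0
```

```bash
python3 - <<'E'
from h import *
rel([.45,-.2335,.048])
f=[]
for i in range(6):
    grab('side');f.append(arm.observe()['force'])
print(np.mean(f,0),np.std(f,0))
E
```

```text
pos [ 0.4638 -0.2314  0.0479] xaxis yaw 0.01 z [ 0.001 -0.    -1.   ] t 11.0 F [ 4.8  0.7 -2.4] w 23.0 g 50.0
rel [-0.0138  0.0021 -0.0001]
[ 4.71827749  0.22196625 -1.58100693] [0.47273788 0.46260818 0.46071191]
```

Request:
arm_command([
  [[-0.004, 0, 0, 0, 0, 0], [-0.005, 0, 0, 0, 0, 0], [-0.005, 0, 0, 0, 0, 0], [-0.004, 0, 0, 0, 0, 0], [0, 0, 0, 0, 0, 0], [0, 0, 0, 0, 0, 0], [0, 0, 0, 0, 0, 0]],
])

```text
clock: 12.18
position: [0.4474, -0.2316, 0.0483]
ee_rot: [3.14, 0.001, 0.005]
force: [8.6, 1.6, -2.3]
width: 0.248
gripper_force: 50.0
```

```bash
python3 - <<'E'
from h import *
rel([.45,-.2335,.048])
f=[];S=[];T=[]
for i in range(8):
    S.append(grab('side')['bgr']);f.append(arm.observe()['force'])
    if i%2: T.append(grab('top')['bgr'])
print(np.mean(f,0),np.std(f,0))
a=np.mean(T,0)[130:190,360:420];b=np.mean(S,0)[205:265,330:390]
cv2.imwrite('pics/pull.png',cv2.resize(np.hstack([a,b]).astype(np.uint8),None,fx=6.6,fy=6.6,interpolation=cv2.INTER_CUBIC))
E
```

```text
pos [ 0.4474 -0.2316  0.0483] xaxis yaw 0.05 z [ 0.003 -0.001 -1.   ] t 12.18 F [ 8.6  1.6 -2.3] w 22.8 g 50.0
rel [0.0026 0.0019 0.0003]
[ 9.11700578  0.30376494 -2.04231739] [0.34913815 0.40197191 0.3783611 ]
```

View pics/pull.png

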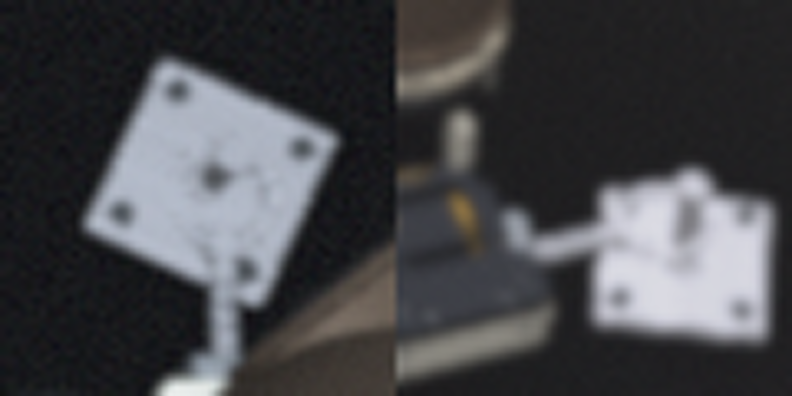

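The rod is drawn out to about 38 mm by force. I advance 1.5 mm and measure the mark along the rod.

Request:
arm_command([
  [[-0.0015, 0, 0, 0, 0, 0], [0, 0, 0, 0, 0, 0], [0, 0, 0, 0, 0, 0], [0, 0, 0, 0, 0, 0]],
])

```text
clock: 13.28
position: [0.446, -0.2316, 0.0483]
ee_rot: [3.14, 0.002, 0.006]
force: [9.5, 0.5, -1.6]
width: 0.253
gripper_force: 50.0
```

```bash
python3 - <<'E'
from h import *
rel([.45,-.2335,.048])
f=[];S=[];T=[]
for i in range(12):
    s=grab('side');t=grab('top');S.append(s['bgr']);T.append(t['bgr']);f.append(arm.observe()['force'])
print(np.mean(f,0),np.std(f,0)/12**.5)
S=np.mean(S,0).astype(np.float32);T=np.mean(T,0).astype(np.float32)
def proj(im,w):
    q=cv2.Rodrigues(np.array(im['rotation'],float))[0].T@(np.array(w)-im['xyz']);return im['fx']*q[0]/q[2]+im['cx'],im['fy']*q[1]/q[2]+im['cy']
for n,im,A in(('top',t,T),('side',s,S)):
    print(n,'x mm from post, gray at lateral -4..4mm')
    for d in range(58,100,2):
        g=[]
        for dy in(-12,-4,0,4,12):
            u,v=proj(im,[.590-d/1000,-.2325+dy/1000,.043])
            g.append(float(cv2.cvtColor(cv2.getRectSubPix(A,(1,1),(float(u),float(v))),cv2.COLOR_BGR2GRAY)[0,0]))
        print(d,np.round(g).astype(int),(round(u,1),round(v,1)))
a=T[155:200,370:415];b=S[215:260,335:380]
cv2.imwrite('pics/mark.png',cv2.resize(np.clip(np.hstack([a,b])*1.0,0,255).astype(np.uint8),None,fx=8.8,fy=8.8,interpolation=cv2.INTER_CUBIC))
E
```

```text
pos [ 0.446  -0.2316  0.0483] xaxis yaw 0.06 z [ 0.004 -0.001 -1.   ] t 13.28 F [ 9.5  0.5 -1.6] w 23.2 g 50.0
rel [0.004  0.0019 0.0003]
[ 9.15146937  0.73115584 -2.00353323] [0.10587501 0.13279484 0.19467487]
top x mm from post, gray at lateral -4..4mm
58 [100 115 148 127  24] (np.float64(389.1), np.float64(175.8))
60 [ 55 115 154 131  24] (np.float64(389.1), np.float64(176.6))
62 [ 27 117 159 132  23] (np.float64(389.1), np.float64(177.3))
64 [ 21 118 159 128  23] (np.float64(389.1), np.float64(178.0))
66 [ 21 113 153 124  25] (np.float64(389.1), np.float64(178.8))
68 [ 22 117 155 124  25] (np.float64(389.1), np.float64(179.5))
70 [ 23 123 159 125  23] (np.float64(389.2), np.float64(180.2))
72 [ 25 127 164 126  23] (np.float64(389.2), np.float64(181.0))
74 [ 32 122 158 125  22] (np.float64(389.2), np.float64(181.7))
76 [ 40 114 148 121  30] (np.float64(389.2), np.float64(182.5))
78 [ 48 105 137 117  47] (np.float64(389.2), np.float64(183.2))
80 [ 55  97 125 117  75] (np.float64(389.2), np.float64(184.0))
82 [ 56 103 137 139 102] (np.float64(389.2), np.float64(184.7))
84 [ 54  98 1
[... 1157 characters left out ...]
349.0), np.float64(240.2))
78 [ 60  90 107 123 148] (np.float64(348.4), np.float64(240.4))
80 [ 65  82  96 117 155] (np.float64(347.8), np.float64(240.5))
82 [ 69  75  88 112 151] (np.float64(347.2), np.float64(240.7))
84 [ 73  71  82 103 137] (np.float64(346.6), np.float64(240.8))
86 [ 76  69  76  93 116] (np.float64(346.0), np.float64(241.0))
88 [78 67 71 82 93] (np.float64(345.4), np.float64(241.1))
90 [74 67 68 74 75] (np.float64(344.8), np.float64(241.3))
92 [71 66 66 68 65] (np.float64(344.2), np.float64(241.4))
94 [68 66 65 66 62] (np.float64(343.6), np.float64(241.6))
96 [67 65 65 65 63] (np.float64(343.0), np.float64(241.7))
98 [66 65 65 65 66] (np.float64(342.4), np.float64(241.9))
```

View pics/mark.png

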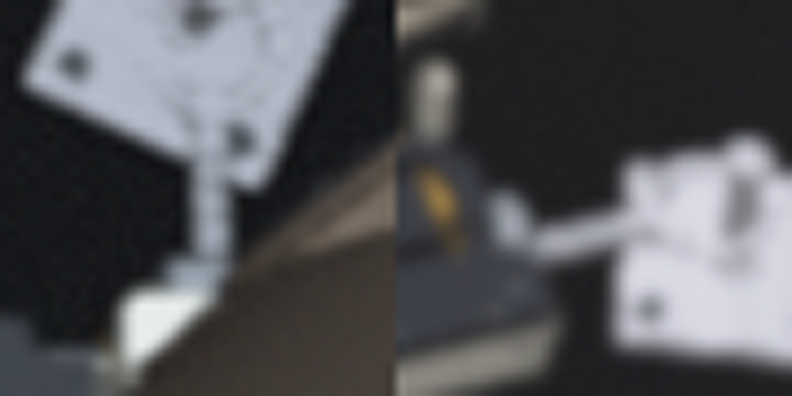

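The crops show the grey cap mouth at top-view (392,184.5), with the rod only slightly darkened in front of it, so the mark is just emerging. Force and geometry both give about 38 to 38.5 mm, so I draw 1.5 mm more.

Request:
arm_command([
  [[-0.0015, 0, 0, 0, 0, 0], [0, 0, 0, 0, 0, 0], [0, 0, 0, 0, 0, 0], [0, 0, 0, 0, 0, 0]],
])

```text
clock: 14.98
position: [0.4447, -0.2317, 0.0483]
ee_rot: [3.14, 0.002, 0.006]
force: [9.6, 0.0, -2.8]
width: 0.249
gripper_force: 50.0
```

```bash
cat > m.py <<'E'
from h import *
rel([.45,-.2335,.048])
f=[];S=[];T=[]
for i in range(16):
    s=grab('side');t=grab('top');S.append(s['bgr']);T.append(t['bgr']);f.append(arm.observe()['force'])
print(np.mean(f,0),np.std(f,0)/4)
T=np.mean(T,0).astype(np.float32)
g=cv2.cvtColor(T,cv2.COLOR_BGR2GRAY)
for v in range(170,190):print(v,g[v,382:402].astype(int))
a=T[160:195,375:410];b=np.mean(S,0)[220:255,335:370]
cv2.imwrite('pics/mark2.png',cv2.resize(np.hstack([a,b]).clip(0,255).astype(np.uint8),None,fx=11.4,fy=11.4,interpolation=cv2.INTER_CUBIC))
E
python3 m.py
```

```text
pos [ 0.4447 -0.2317  0.0483] xaxis yaw 0.07 z [ 0.004 -0.001 -1.   ] t 14.97 F [ 9.6  0.  -2.8] w 22.9 g 50.0
rel [0.0053 0.0019 0.0004]
[ 9.68440756  0.28884343 -2.35687488] [0.10137407 0.1333329  0.1105897 ]
170 [ 34  57  84 111 143 165 177 184 180 164 162 175 173 144 100  88 118 160
 177 151]
171 [ 23  23  30  50  78 108 139 162 169 164 162 173 171 143 100  87 111 152
 170 139]
172 [ 23  20  20  20  28  47  74  99 124 136 146 159 158 141 117 117 137 159
 152 105]
173 [ 23  25  25  22  21  21  24  40  63  89 131 156 159 153 149 161 174 172
 140  77]
174 [ 25  24  22  23  23  22  23  21  27  69 129 161 163 160 161 174 180 160
 112  54]
175 [ 25  23  22  23  26  26  20  20  25  66 124 154 151 133 125 148 157 130
  76  32]
176 [ 23  22  22  23  25  24  24  21  25  66 123 152 142 113  76  80  90  75
  42  20]
177 [ 23  23  25  24  23  23  21  23  27  69 129 159 150 119  65  28  29  30
  23  23]
178 [ 25  23  23  23  23  21  22  23  24  65 122 152 148 119  64  25  23  24
  23  22]
179 [ 24  24  23  25  24  24  23  23  24  61 118 150 147 116  63  26  21  21
  24  24]
180 [ 26  25  23  24  22  25  24  21  24  62 120 156 159 128  71  28  23  26
  25  32]
181 [ 22  25  24  24  23  22  24  25  23  61 120 160 166 136  76  28  23  26
  31  39]
182 [ 25  24  26  23  23  25  23  22  23  60 117 153 156 127  71  28  27  35
  43  53]
183 [ 22  24  24  19  24  21  23  31  37  60 106 136 136 112  65  31  32  44
  55  64]
184 [ 22  24  24  25  23  24  38  66  82  87  99 111 112  97  67  42  45  56
  62  65]
185 [ 22  23  22  21  22  29  59 101 129 136 136 138 137 123  89  57  55  59
  59  61]
186 [ 24  23  21  22  26  41  71 115 147 158 157 156 146 122  86  61  54  53
  54  54]
187 [ 23  23  28  41  54  68  89 122 154 165 165 158 131  89  61  54  51  51
  52  49]
188 [ 22  31  63 100 130 146 154 168 184 191 189 170 127  70  47  49  48  46
  48  47]
189 [ 25  60 120 175 209 222 224 224 225 225 216 182 128  70  48  49  46  45
  48  49]
```

The force is 9.7 N plus about 0.4 N of bias, so about 10 N. The dark band in front of the mouth, allowing for what the cap hides, is about 3 mm, which is half of the mark. The balance is level and clear of the bench, so I hand in.

```bash
python3 -c "
from h import *
rel([.4447,-.2317,.0483]);print(arm.sign_off())"
```

```text
pos [ 0.4447 -0.2317  0.0484] xaxis yaw 0.07 z [ 0.004 -0.001 -1.   ] t 16.57 F [ 9.8  2.1 -2.4] w 23.2 g 50.0
rel [0.     0.     0.0001]
the job is handed in; nothing more can be done
None
```

I handed the job in at 16.6 s with the larger balance looped over the post and held level, about 24 mm clear of the bench, at roughly 10 N (about 40 mm by force and image measurement); nothing else was seen to move.

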